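# Cover the bowl with the apple, clear the empty one

## Task

After breakfast, one of the two white bowls still holds an apple and the other is empty. Slide the empty bowl along the table, without lifting it, onto the placemat so that its whole foot stands on the mat, and put the wooden lid on the bowl with the apple so that it sits level and fully seated on the rim. Leave that bowl and its apple where they are, keep both bowls upright, and do not disturb the mug, the remote control or the thermometer.

Things in the scene. Friction and masses are not known exactly. Their poses are not given: they have to be found in the camera images.
- bowl_a: White ceramic bowl, loose, 0.4 kg, one of two alike: rim 120 mm across outside and 110 mm inside, 80 mm high, foot 86 mm across, wall 5 mm, inner floor 6 mm above its underside and about 76 mm across, sides slightly flared. Origin: centre of its underside; z up. One of the two holds the apple, the other is empty; which one changes.
- bowl_b: White ceramic bowl, loose, 0.4 kg, one of two alike: rim 120 mm across outside and 110 mm inside, 80 mm high, foot 86 mm across, wall 5 mm, inner floor 6 mm above its underside and about 76 mm across, sides slightly flared. Origin: centre of its underside; z up. One of the two holds the apple, the other is empty; which one changes.
- bowl_a_rim (a point): Centre of the mouth of bowl_a, level with its rim, 80 mm above its underside.
- bowl_b_rim (a point): Centre of the mouth of bowl_b, level with its rim, 80 mm above its underside.
- apple: Dull yellow-green apple, 60 mm across, 51 mm high, 0.11 kg, standing in one of the bowls, below the rim. Origin: its underside, on its axis.
- lid: Loose round wooden lid, 0.14 kg, fits either bowl. From below: centring step 8 mm high (86 mm across, widening to 98) that drops inside the rim; disc 130 mm across, 8 mm thick, that rests on the rim; upright round knob 28 mm across, 36 mm high, in the middle. 52 mm high in all. Lies on the table on its step, knob up. Origin: centre of the underside of the step; z up.
- lid_seat (a point): Centre of the lid's seating face (underside of the disc), 8 mm above the lid's origin; when seated it is at the height of the bowl's rim.
- mat: Grey placemat, flat on the table and fixed, 200 mm along its x and 260 mm along its y, 1.5 mm thick to the eye but no obstacle to sliding. Origin: its centre.
- mug: Bystander: white ceramic mug, 76 mm across, 90 mm high, with a handle on its +y side. Origin: centre of its underside.
- remote: Bystander: flat black remote control, 160 x 45 x 18 mm, long along its x. Origin: centre of its underside.
- thermometer: Bystander: small upright white room thermometer, 24 x 62 x 70 mm (x, y, z). Origin: centre of its underside.

How it is judged:
By the outcome, as a careful person would: the job done as asked, in the order asked, and still so for the second after the job is handed in, with the robot touching nothing.
It also fails if it takes over 62 s, if anything falls off the work surface, if the arm or the gripper's body presses on something with over 40 N, if the wrist force passes 120 N, or if a joint passes its speed limit or range.

## Robot

A 6-joint arm with a two-finger parallel gripper is mounted at the origin on the work surface. World frame = base frame: x ahead of the robot, y to its left, z up, the work surface at z = 0. Lengths are in mm, angles in rad, forces in N, time in s.
With the tool pointing down it reaches from about 275 to 825 mm from the base axis. Payload 4.9 kg.
Tool frame: the origin (TCP) lies at the very end of the fingers, on their centre line; the grasp point (between the pads) lies 19 mm behind it; z points along the fingers, y is the line along which they close (so a half turn about z gives the same grasp; the last joint's range is limited). The gripper opens to 85 mm and grips with 20 to 120 N. Pads are 22 mm wide; open, the fingers measure 114 mm over their backs; the gripper's body (76 mm by 85 mm) begins 54 mm behind the grasp point. The pads swing forward as they close: fully open they stand 13 mm farther back than shut.
Start: joints at [1.085, 0.326, -0.193, 1.052, 0, 1.437], TCP at [189.519, 516.334, 231.281] pointing down, gripper open.
Joint ranges: [-2.65, 2.65], [-0.97, 1.79], [-1.3, 1.35], [-1.93, 2.1], [-1.47, 1.37], [-3.14, 3.14]. Speed limits (rad/s): [2.57, 2.57, 3.14, 3.14, 3.14, 3.14].

## Interface

Orientations are given as [roll, pitch, yaw] about the fixed x, y, z axes, in that order (R = Rz(yaw) Ry(pitch) Rx(roll)).
In Python, from bench import bot, solve_ik, imaging gives the robot as it stands. Calls block until the motion is done:
- bot.move_ptp(position, orientation): joint-space move of the TCP to a pose.
- bot.movel(position, rot=None, max_speed=150, threshold=None): straight line of the TCP; rot=None keeps the orientation; max_speed is the mean speed in mm/s. With threshold (N) it stops when the force on the tool has changed by that much, and returns True; else False.
- bot.move_j(angles): joint-space move.
- bot.grip(opening, effort=None): opening from 0.0 (shut) to 1.0 (fully open); effort is the grip in N (None keeps the last); returns when the fingers have stopped.
- bot.dwell(seconds).
- solve_ik(position, orientation): joint angles nearest the present ones, or None.
- bot.get_state(): the state.
- imaging.capture(name): name is "side" or "top"; returns the picture (384x512x3 uint8, blue, green, red); there is no depth.
- imaging.camera_model(name): a dict with "K" (3x3 intrinsics, pixels), "position" and "rotation" of the camera in the world. Camera axes: x right, y up, looking along -z (the intrinsics and any distortion apply to the point x, -y, -z); pixel columns grow to the right and rows downward; lengths in mm; the calibration is good to about 2 mm. A picture is of the moment at which its call begins. camera_model takes no time and is no camera call.
A pose or a line that the arm cannot do raises bot.IKError and nothing moves.
- bot.sign_off(): hands the job in; it is judged then, once.
The state is a dict: "t": time; "qpos": joint angles; "joint_velocities": joint speeds; "effort": joint torques, N m; "tcp_pos": TCP position; "orientation": TCP orientation; "contact_force": force on the tool from outside, world axes, zero at the start; "wrist_torque": the same for the moment, N m; "opening": opening from 0.0 (shut) to 1.0 (fully open); "gripper_force": force on a finger pad.
Only numpy, scipy, OpenCV 4.12 (cv2) and the standard library are available. Lean on these libraries where they do the work, as an engineer would, in place of code of your own. Each camera call takes 0.05 s, during which the arm holds its last target. There are 200 camera calls.

## Working session

There is one attempt and no reset: what is moved stays moved. The work goes in short steps, each a Python script; the robot and the scene stay as the last script left them, time stands still between calls to the robot, and variables do not carry over. Pictures are saved under pics/ and viewed, at most 10 in all, crops included, and the job is handed in when it is done.

```bash
ls; mkdir -p pics; python3 - <<'E'
from bench import bot, imaging
import cv2
for n in("top","side"):
    cv2.imwrite(f"pics/{n}0.png",imaging.capture(n)); m=imaging.camera_model(n); print(n,m)
print(bot.get_state())
E
```

```text
pics
top {'K': array([[491.78234159,   0.        , 261.66369115],
       [  0.        , 491.78234159, 190.06569427],
       [  0.        ,   0.        ,   1.        ]]), 'position': array([ 258.49250444,  -12.12525758, 1567.04997764]), 'rotation': array([ 0.20036877,  0.01059217, -1.55958555])}
side {'K': array([[492.6266295 ,   0.        , 257.32129168],
       [  0.        , 492.6266295 , 185.49301326],
       [  0.        ,   0.        ,   1.        ]]), 'position': array([405.96764358, 864.12893505, 926.44928105]), 'rotation': array([ 0.81819706,  0.00443454, -2.97787335])}
{'t': 0.1, 'qpos': array([ 1.08482614e+00,  3.26884516e-01, -1.93508319e-01,  1.05203150e+00,
        1.22796836e-05,  1.43658323e+00]), 'joint_velocities': array([-0.00094325, -0.00045928,  0.00204558, -0.00092133,  0.00093603,
       -0.00102769]), 'effort': array([ 4.39467440e-04, -4.44238150e+01,  2.63038355e+01,  7.89915444e-03,
       -1.25372453e-04,  7.64799466e-06]), 'tcp_pos': array([189.23546025, 515.83652169, 230.56285353]), 'orientation': array([-3.13998093e+00, -2.30014291e-04,  2.78983537e+00]), 'contact_force': array([ 0.64530747,  0.2858133 , -0.34223   ]), 'wrist_torque': array([0.04065053, 0.01557498, 0.03801201]), 'gripper_force': 0.0, 'opening': 1.001925081214697}
```

View pics/top0.png

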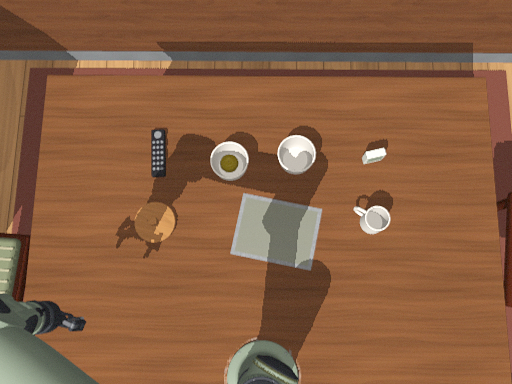

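View pics/side0.png

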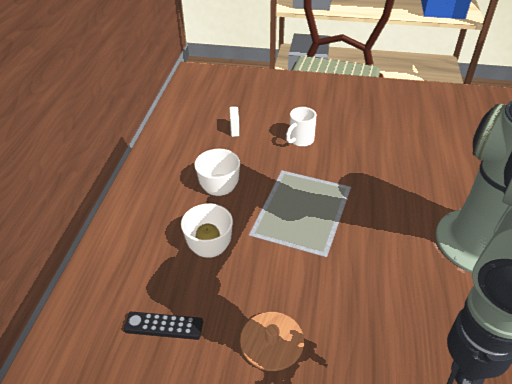

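The top view shows the apple bowl at about (230,161), the empty bowl at (297,155), the lid at (155,222) and the mat centred near (277,231). The side view confirms the apple is in the bowl at (208,231). Next I enlarge both views to measure.

```bash
cat > h.py <<'E'
import numpy as np, cv2
from scipy.spatial.transform import Rotation as R
from bench import bot, solve_ik, imaging
def ray(n,u,v,z):
    m=imaging.camera_model(n); K=m['K']
    d=R.from_euler('xyz',m['rotation']).apply([(u-K[0,2])/K[0,0],-(v-K[1,2])/K[1,1],-1])
    p=np.array(m['position']); return (p+d*(z-p[2])/d[2])[:2]
def proj(n,P):
    m=imaging.camera_model(n); K=m['K']
    c=R.from_euler('xyz',m['rotation']).inv().apply(np.array(P,float)-m['position'])
    return np.c_[K[0,2]+K[0,0]*c[:,0]/-c[:,2],K[1,2]-K[1,1]*c[:,1]/-c[:,2]]
def circ(c,r,z):
    t=np.linspace(0,2*np.pi,60); return np.c_[c[0]+r*np.cos(t),c[1]+r*np.sin(t),0*t+z]
def overlay(n,img,box,s,curves):
    x,y,w,h=box; o=cv2.resize(img[y:y+h,x:x+w],None,fx=s,fy=s,interpolation=cv2.INTER_CUBIC)
    for P in curves:
        q=(proj(n,P)-[x,y]+.5)*s
        cv2.polylines(o,[np.round(q).astype(int)],False,(0,0,255),1)
    return o
E
python3 - <<'E'
from h import *
A=ray('top',230,161,80);B=ray('top',297,154.5,80);L=ray('top',155,222.5,16)
M=[ray('top',*p,1.5) for p in((243.5,195),(322,208.5),(311,269),(231.5,254.5))]
print(A,B,L,M,np.mean(M,0)); 
print('side',ray('side',207.5,228,80),ray('side',218,170,80),ray('side',272,341,16),ray('side',235,107,70),ray('side',303,117,90))
print('mug',ray('top',376,218,90),'th',ray('top',375,155,70),'rem',ray('top',159,152,18))
cs=[circ(A,60,80),circ(B,60,80),circ(L,65,16),np.array([[*p,1.5] for p in M+M[:1]])]
cv2.imwrite('pics/t1.png',overlay('top',cv2.imread('pics/top0.png'),(125,120,210,155),3.8,cs))
cv2.imwrite('pics/s1.png',overlay('side',cv2.imread('pics/side0.png'),(110,140,250,230),2.6,cs))
E
```

```text
[652.11861081 107.01366602] [ 674.88487521 -102.29299458] [464.88856205 346.20525452] [array([559.39550121,  66.74939548]), array([ 517.45542786, -186.93233384]), array([ 324.54465433, -149.87004296]), array([367.21376254, 101.20057723])] [442.15233649 -42.21310102]
side [646.94860969 132.41081722] [667.6549101  -69.05811754] [464.13634002 354.69302827] [ 683.74091642 -374.12891791] [ 471.3381156  -325.81233991]
mug [ 475.27665789 -339.66928411] th [ 678.07862335 -347.95145323] rem [696.9967899  345.27867898]
```

View pics/t1.png

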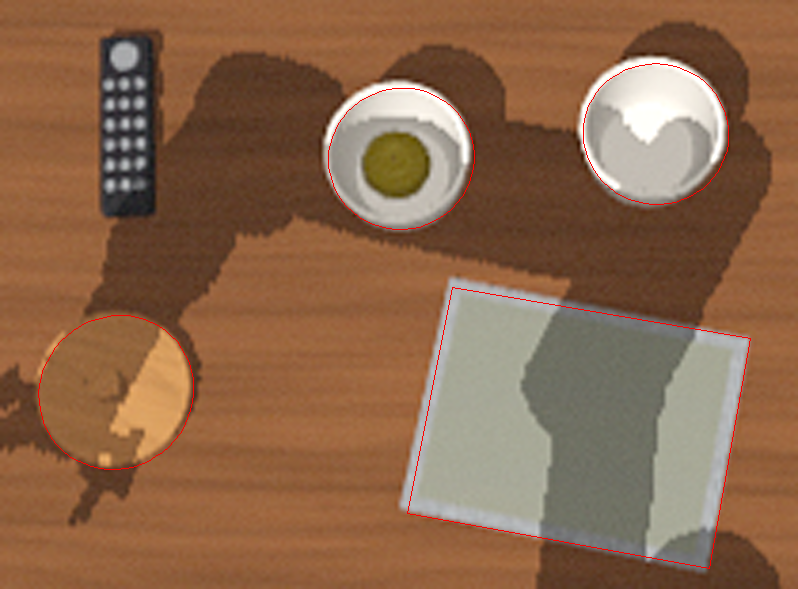

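View pics/s1.png

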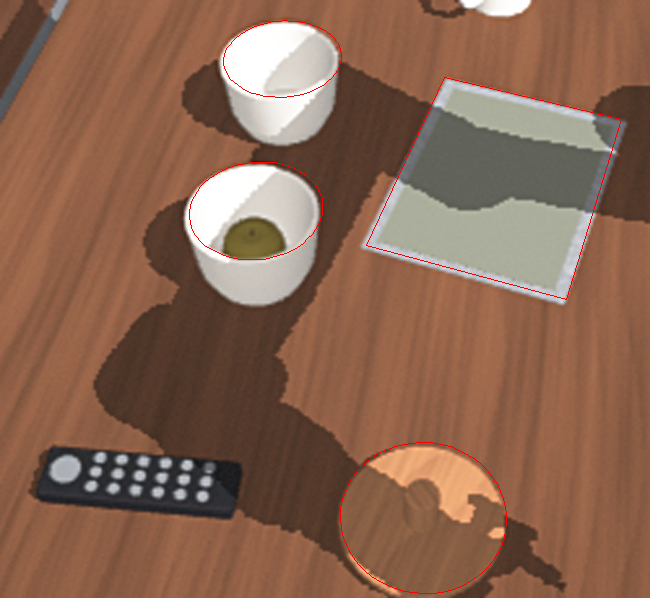

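Both views agree to about 2–3 mm; the overlay says to shift the bowls about 0.7 px up and left. I'll slide the empty bowl by its inside front wall with the fingers closed, since pulling a bowl this way is stable.

```bash
cat >> h.py <<'E'
A=ray('top',229.4,160.4,80);B=ray('top',296.4,154.1,80);L=ray('top',154.8,222.5,16);M=np.array([443.,-42.])
E
python3 - <<'E'
from h import *
print(A,B,L)
d=(M-B)/np.linalg.norm(M-B); yaw=np.arctan2(d[1],d[0]); o=[np.pi,0,yaw]
bot.grip(0.0)
bot.move_ptp([*B,170],o)
print(bot.movel([*B,32],max_speed=100,threshold=8), bot.get_state()['tcp_pos'])
e=M+30*d
print(bot.movel([*(B+15*d),32],max_speed=60,threshold=15))
print(bot.movel([*e,32],max_speed=60,threshold=25), bot.get_state()['contact_force'])
bot.movel([*(e-15*d),32],max_speed=60)
s=bot.get_state();print(s['t'],s['tcp_pos'],s['contact_force'])
bot.movel([*(e-28*d),150],max_speed=120)
bot.move_ptp([*L,170],[np.pi,0,2.79])
bot.grip(1.0)
img=imaging.capture('side');cv2.imwrite('pics/s2r.png',img);t=imaging.capture('top');cv2.imwrite('pics/t2r.png',t)
cs=[circ(A,60,80),circ(M,60,80),circ(M,43,1.5),circ(L,65,16)]
a=overlay('top',t,(125,120,210,155),1.9*2,cs);b=overlay('side',img,(110,140,250,230),2.6,cs)
cv2.imwrite('pics/t2.png',a);cv2.imwrite('pics/s2.png',b);print(bot.get_state()['t'])
E
```

```text
[654.03979098 108.93732738] [ 676.16598597 -100.42053754] [464.88232242 346.84340513]
False [ 676.76005177 -100.57737777   32.82335776]
False
False [ 0.85291935 -1.2636531   1.89659133]
10.3833 [427.98733946 -38.2393458   31.61083133] [ 0.08433823 -0.47682972 -0.38801674]
13.8583
```

View pics/t2.png

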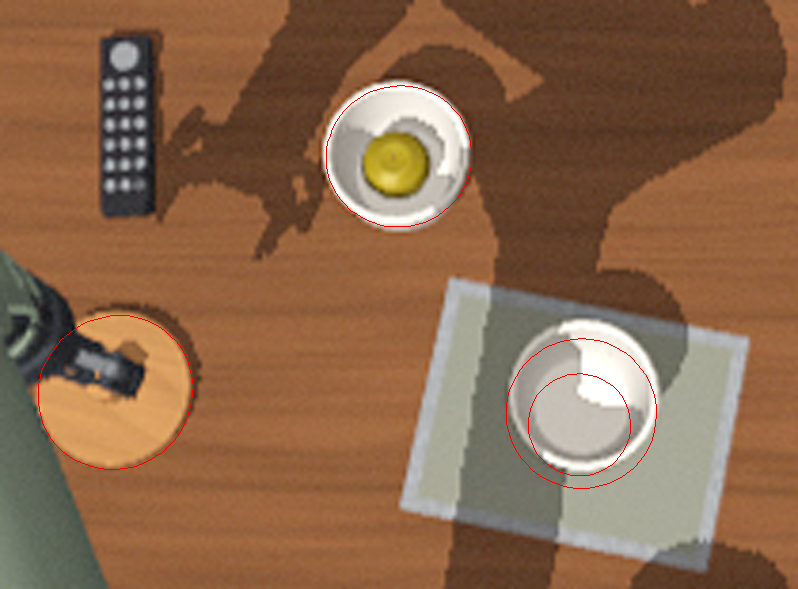

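The empty bowl stands on the mat, 12 mm or so from its centre and well inside the edges, and the apple bowl has not moved. Lid next.

```bash
python3 - <<'E'
from h import *
o=[np.pi,0,2.79]
print(bot.movel([*L,24],max_speed=80,threshold=8))
bot.grip(0.0,50); s=bot.get_state(); print(s['tcp_pos'],s['opening'],s['gripper_force'])
bot.movel([*L,170],max_speed=100)
bot.movel([*A,170],max_speed=120)
bot.movel([*A,118],max_speed=60)
s=bot.get_state(); print(s['t'],s['tcp_pos'],s['opening'],s['gripper_force'],s['contact_force'])
z=s['tcp_pos'][2]-24
cs=[circ(A,60,80),circ(A,65,z+8),circ(A,65,z+16)]
a=overlay('top',imaging.capture('top'),(190,120,80,80),5,cs);b=overlay('side',imaging.capture('side'),(160,160,80,80),5,cs)
cv2.imwrite('pics/h3.png',np.hstack([a,b]))
E
```

```text
False
[465.16498658 347.18000606  24.37305436] 0.3093028096363097 49.29264843463898
21.7083 [654.40466275 108.947823   118.46613385] 0.31339462133261775 49.219717383384705 [ 0.35426296 -0.15901138 -1.97357486]
```

View pics/h3.png

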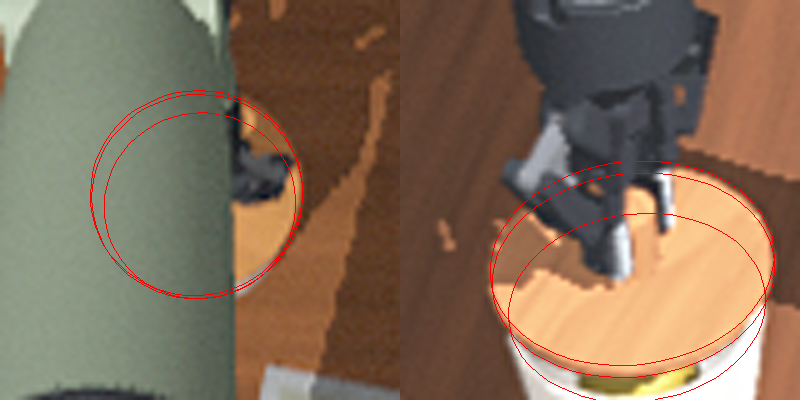

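Both views show the lid level and centred over the bowl to within about 2 mm. I'll lower and release it.

```bash
python3 - <<'E'
from h import *
p=bot.get_state()['tcp_pos']
print(bot.movel([*A,93],max_speed=25,threshold=6)); s=bot.get_state(); print(s['t'],s['tcp_pos'],s['contact_force'])
if s['tcp_pos'][2]<98.5:
    bot.grip(1.0); bot.movel([*A,200],max_speed=100)
    bot.move_ptp([189.5,516.3,231],[np.pi,0,2.79])
    print(bot.get_state()['t'])
    cs=[circ(A,65,88)]
    a=overlay('top',imaging.capture('top'),(190,120,80,80),5,cs);b=overlay('side',imaging.capture('side'),(160,180,80,80),5,cs)
    cv2.imwrite('pics/f4.png',np.hstack([a,b]))
    cv2.imwrite('pics/f5.png',imaging.capture('side'))
E
```

```text
True
22.6 [653.80585422 108.88409098  96.90191323] [-1.27539232  0.52444637  4.56755244]
26.6083
```

View pics/f4.png

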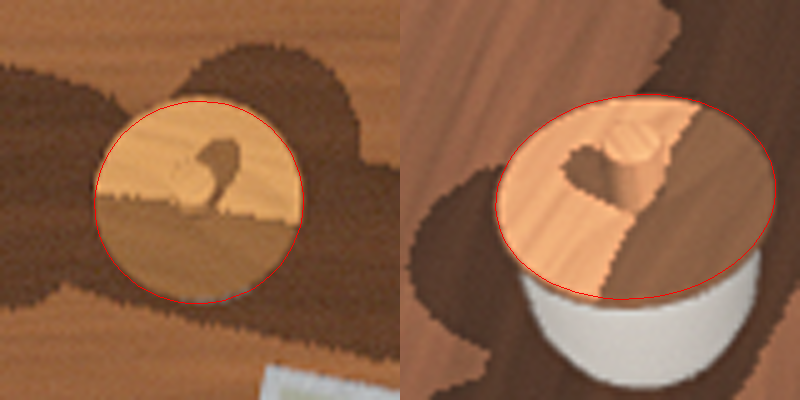

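View pics/f5.png

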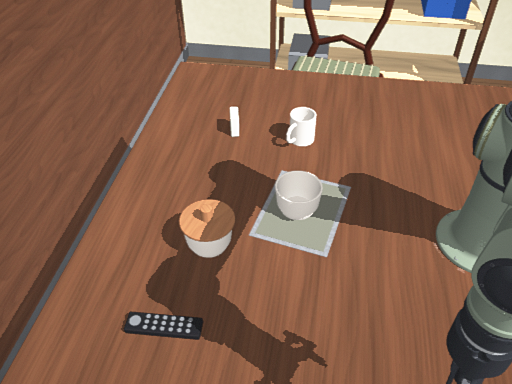

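The lid's outline matches a seated, level disc at 88 mm in both views. The empty bowl stands on the mat at (298,195) and the bystanders are where they were. Handing in.

```bash
python3 -c "
from bench import bot
print(bot.sign_off())"
```

```text
the job is handed in; nothing more can be done
None
```

The job is handed in after about 27 s of robot time: the empty bowl was slid onto the mat and stands wholly on it, and the lid sits level and seated on the apple bowl; in the final pictures that bowl, the mug, the remote and the thermometer are where they started (the apple is now hidden under the lid).

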